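Start up the shoe finishing machine with its extraction on

TASK

Start up the bench finishing machine with the fingertips, picking nothing up: push its dust drawer, which has been left a little open, fully home, then switch on the dust extraction by pressing the raised end of the rocker on the sloping panel right down so that it flips over, and then press the start button (the plain round one between the rocker and the mushroom-headed stop) all the way in for a moment and let it spring back. Leave the stop button and everything lying on and around the machine alone, and do not pull the drawer further out.

Things in the scene. Friction and masses are not known exactly. Their poses are not given: they have to be found in the camera images.
- finisher: Grey bench-top shoe finishing machine, fixed. Origin: on the bench in the plane of its front face; x runs level into the machine (within 0.12 rad of the robot's x), y left, z up. Plinth: x 0 to 340, y -220 to 300 mm, 100 mm tall; housing 150 mm tall from x = 55 mm on, leaving a ledge. Motor, belt and brush wheel stand on its left part (y 60 to 305, x 110 to 340 mm, up to 360 mm tall).
- panel (a point): Middle of the surface of the sloping light metal control panel, 160 mm up the slope by 240 mm wide. Axes: x up the slope away from the robot, y left, z its outward normal (tilted 0.15 rad towards the robot). In its nearer half, from right to left: rocker, start button, stop button, 75 and 72 mm apart; farther up are an ammeter and a pilot lamp, which do nothing.
- drawer (a joint): How far the dust drawer stands open, m: 0 is fully home (a solid stop); it starts 0.025 to 0.045 open and could come to 0.09. It slides along the machine's x, resists with about 3 N and stays where it is left. Home to within 4 mm counts.
- drawer_handle (a point): Middle of the foremost line of the drawer's steel bar handle, 58 mm above the bench (axes as the machine's); moves with the drawer. The bar is 10 mm thick, 120 mm long along y, with 17 mm free behind it before the drawer front, a grey plate 272 mm wide, from 15 to 93 mm above the bench, its face 27 mm behind this point.
- rocker (a joint): Angle of the extraction rocker, rad: 0 is off (as it starts: the end nearer the robot stands up, the far half lies almost level with the panel), 0.3 is on (near half almost level, far end up). It is stiff (about 2 N at its end) and stays where it is left, between solid stops. Above 0.22 counts as on.
- rocker_raised (a point): Point on the upper face of the rocker's raised near half, 16 mm from the pivot, where to press; it goes down about 5 mm along the panel's normal as the rocker flips, and moves with it. At 0 its axes are the panel's. Black V-shaped rocker, 43 mm long up the slope, 26 mm wide, in a grey frame 56 x 36 mm, 5 mm high; its lower half is 11 to 12 mm above the panel.
- start (a joint): How far the start button is pressed in, m: 0 is out, 0.005 fully in (above 0.004 counts as all the way). A spring of about 2 N at first and 5 N fully in brings it back when let go.
- start_top (a point): Centre of the start button's flat top; its z is the panel's outward normal, x up the slope, y left. Black cylinder 28 mm in diameter, its top 17 mm above the panel and 11 mm above its 40 mm wide steel collar. Moves with the button.
- stop (a joint): How far the stop button is pressed in, m: 0 is out, 0.004 fully in. It must stay out.
- stop_top (a point): Centre of the top of the stop button, 33 mm above the panel: a black mushroom head 40 mm in diameter, 72 mm to the left of the start button. Not to be pressed.
- tin: Bystander: flat steel tin of heel nails, 44 mm in diameter, 18 mm tall, standing on the ledge of the machine before the control panel. Origin: centre of its underside.
- brush: Bystander: wooden shoe brush, 50 x 160 x 46 mm, long along its y, lying on the bench before the machine's right end. Origin: centre of its underside.
- boot_a: Bystander: brown ankle boot, 270 mm long (toe to its +x), 86 mm wide, 125 mm tall, on the bench right of the machine. Origin: under its middle.
- boot_b: Bystander: the other boot of the pair, same size.
- hammer: Bystander: hammer with wooden handle, 220 mm long along its x (head at +x), lying on the bench at the front right. Origin: middle of its underside.
- jar: Bystander: screw-cap jar of cement, 60 mm in diameter, 85 mm tall, standing on the bench before the machine. Origin: centre of its underside.
- can: Bystander: plain metal can, 60 mm in diameter, 85 mm tall, standing on the bench before the machine. Origin: centre of its underside.
- last: Bystander: tan shoe last (a foot-shaped form), 220 mm long (toe to its +x), 87 mm tall, on the bench left of the machine. Origin: under its middle.

How it is judged (in metres and radians):
On the way, in this order (a step that is already met when the one before it is completed fails the run):
1. the dust drawer is pushed fully home (within 4 mm), the rocker still off (value of joint drawer below 0.004 m and value of joint rocker below 0.08 rad), for 0.1 s.
2. the extraction rocker is flipped over to on, with the drawer home (value of joint rocker above 0.22 rad and value of joint drawer below 0.004 m), for 0.1 s.
3. the start button is pressed all the way in (over 4 mm of its 5 mm) for 0.1 s, with the extraction on and the drawer home (all of step 2 and value of joint start above 0.004 m), for 0.1 s.
At the end, for the whole second after the job is handed in: The drawer is home to within 4 mm, the rocker is on (over 0.22 of 0.3 rad), the start button has sprung back (within 1 mm) and the stop button is out (all of step 2 and value of joint each of start, stop below 0.001 m); the robot touches nothing.
It fails at once if the rocker is switched before the drawer is home (value of joint rocker above 0.15 rad and value of joint drawer above 0.006 m).
It fails at once if the start button is pressed before the extraction is on (value of joint start above 0.0025 m and value of joint rocker below 0.2 rad).
It fails at once if the stop button is pressed (over 1.5 mm) (value of joint stop above 0.0015 m).
It fails at once if the drawer is pulled further out (over 55 mm) (value of joint drawer above 0.055 m).
It fails at once if a bystander is lifted, carried, shoved more than 25 mm or knocked over (distance of any of tin, brush, boot_a, boot_b, hammer, jar, can, last from where it was at the start of the episode above 0.025 m or angle between any of tin, brush, boot_a, boot_b, hammer, jar, can, last's own z axis and vertical above 0.5 rad).
It also fails if it takes over 51 s, if anything falls off the work surface, if the arm or the gripper's body presses on something with over 40 N, if the wrist force passes 120 N, or if a joint passes its speed limit or range.

ROBOT

A 7-joint arm with a two-finger parallel gripper is mounted at the origin on the work surface. World frame = base frame: x ahead of the robot, y to its left, z up, the work surface at z = 0. Lengths are in m, angles in degrees, forces in N, time in s.
With the tool pointing down it reaches from about 0.425 to 0.875 m from the base axis. Payload 4.7 kg.
Tool frame: the origin (TCP) lies at the centre of the arm's flange, where the gripper is bolted on; the fingertips stand 182 mm ahead of it and the grasp point (between the pads) lies 164 mm ahead of it (env.grip_depth is the distance from the TCP to the grasp point, in m); z points along the fingers, y is the line along which they close (so a half turn about z gives the same grasp; the last joint's range is limited). The gripper opens to 87 mm and grips with 3 to 60 N. Pads are 19 mm wide; open, the fingers measure 117 mm over their backs; the gripper's body (75 mm by 190 mm) begins 51 mm behind the grasp point.
Start: joints at [-76.484, 18.392, -4.016, 83.108, 1.295, 78.541, -3.26], TCP at [0.143, 0.634, 0.405] pointing down, gripper open.
Joint ranges: [-163.93, 163.93], [-17.29, 119.83], [-79.2, 71.16], [3.27, 140.29], [-89.18, 269.18], [5.43, 117.66], [-154.24, 154.24]. Speed limits (degrees/s): [147.25, 147.25, 180, 180, 180, 180, 180].

INTERFACE

Orientations are given as [roll, pitch, yaw] about the fixed x, y, z axes, in that order (R = Rz(yaw) Ry(pitch) Rx(roll)).
In Python, from cell import env gives the robot as it stands. The module is installed in compiled form; this text tells all that it offers.
- The arm moves only by the tool send_rows, never from a script. Its arguments are lists of equal length, an entry for each row: "xyz": the shift along the tool's x, y, z in m, a list of three; "rotation": the turn, a rotation vector about the tool's x, y, z in rad, a list of three; "jaw": the opening, from 0 (shut) to 1 (fully open). A call has 1 to 20 rows; each row shifts and turns the commanded pose from where the row before left it, along the tool's axes as they then stand; what a row does not reach is not made up. A row lasts 1/10 s, in which the tool goes at most 50 mm and 8.59 degrees, less where a joint would pass 70% of its speed; a pose out of reach is approached as far as the arm can. A call is refused whole if a number of a shift passes 0.05 or a number of a turn 0.15, either way. A call with a gripper value outside its range is refused whole. The fingers move at their own pace and stop on an object; "newtons" is the grip in N (left out, the last holds). Time passes only in rows, so rows that do not move let the fingers close. It gives the time, the measured TCP pose, the force, the opening and the grip force at its end, in the units of the state.
- env.get_obs(): the state, without advancing time (a new reading comes with each control period).
- env.read_camera(name): name is "scene" or "side" or "wrist"; returns a dict with "image" (400x640x3 uint8, blue, green, red), "fx", "fy", "cx", "cy" (pixels), "R" (3x3) and "t" (3): a world point X has camera coordinates R X + t. Camera axes: x right, y down, z forward; pixel columns grow to the right and rows downward; lengths in m; the calibration is good to about 2 mm. A picture is of the moment at which its call begins. There is no depth.
- env.sign_off(): hands the job in; it is judged then, once.
The state is a dict: "time_s": time; "qpos": joint angles; "joint_velocities": joint speeds; "effort": joint torques, N m; "tool_pos": TCP position; "tool_rot": TCP orientation; "force": force on the tool from outside, world axes, zero at the start; "wrist_torque": the same for the moment, N m; "grip_width": finger opening in m; "grasp_force": force on a finger pad.
Only numpy, scipy, OpenCV 4.12 (cv2) and the standard library are available. Lean on these libraries where they do the work, as an engineer would, in place of code of your own. Each camera call takes 0.05 s, during which the arm holds its last target. There are 200 camera calls.

## Working session

There is one attempt and no reset: what is moved stays moved. The work goes in short steps, Python scripts to look and compute and a tool call to move; the robot and the scene stay as the last step left them, time stands still between calls to the robot, and variables do not carry over. Pictures are saved under pics/ and viewed, at most 10 in all, crops included, and the job is handed in when it is done.

Besides the shell and the picture viewer there is one more tool, called after "Request:" in YAML: its name, and indented under it one key for each argument. send_rows: Moves the arm, as the interface text tells. Its arguments: {"type":"object","properties":{"xyz":{"type":"array"},"rotation":{"type":"array"},"jaw":{"type":"array"},"newtons":{"type":"number"}},"required":["xyz","rotation","jaw"]}

```bash
mkdir -p pics; python3 - <<'E'
from cell import env
import cv2,numpy as np
for n in("scene","side"):
    c=env.read_camera(n);cv2.imwrite(f"pics/{n}0.png",c["image"])
    print(n,c["fx"],c["cx"],c["cy"],np.round(c["R"],4).tolist(),np.round(c["t"],4).tolist())
o=env.get_obs();print(o)
E
```

```text
scene 392.55052295676035 319.83602973934245 200.4316704686442 [[0.9976, 0.0671, 0.0151], [0.0519, -0.5908, -0.8052], [-0.0451, 0.804, -0.5929]] [-0.5053, 0.0856, 1.3172]
side 486.8889145671901 314.1157803032021 199.59628473706258 [[0.9437, -0.3306, -0.0125], [-0.2516, -0.6926, -0.676], [0.2148, 0.6411, -0.7368]] [-0.5071, 0.2187, 1.8128]
{'time_s': 0.1, 'qpos': array([-76.48609416,  18.43532348,  -4.01742726,  83.16680559,
         1.29595811,  78.54303382,  -3.26092187]), 'joint_velocities': array([-0.01970984, -0.11322848, -0.0065794 , -0.20582143, -0.08724175,
        0.03703579, -0.0965897 ]), 'effort': array([-1.77275301e-04, -4.92569554e+01, -4.05748654e-01, -3.13399744e+01,
       -6.42601401e-02,  3.94399278e-02,  1.03687812e-04]), 'tool_pos': array([0.14294291, 0.63390003, 0.4037748 ]), 'tool_rot': array([-1.79900133e+02,  5.85948887e-03,  1.67296738e+02]), 'force': array([-0.04746118,  0.62200033, -0.27478912]), 'wrist_torque': array([-0.0071087 , -0.00157068,  0.01393419]), 'grasp_force': 0.0, 'grip_width': 0.08705564029531318}
```

View pics/scene0.png

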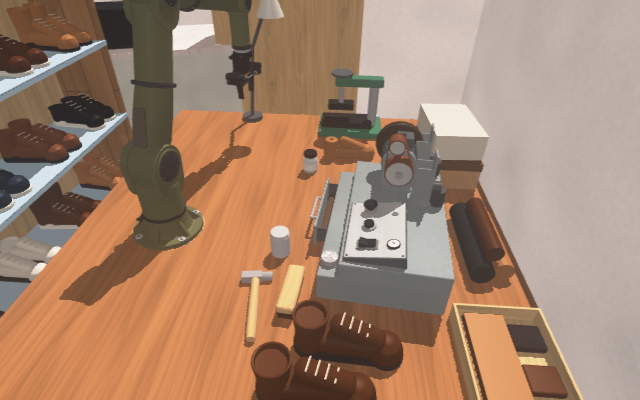

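View pics/side0.png

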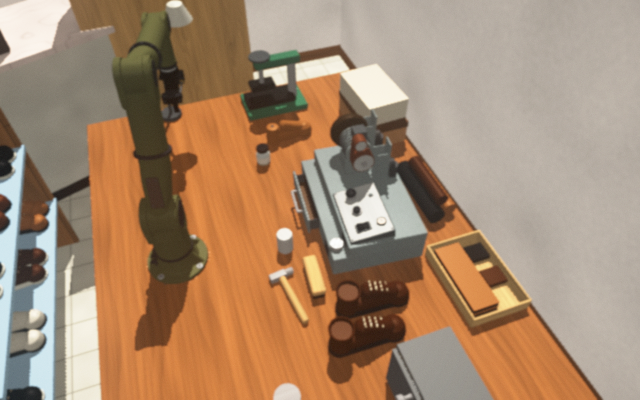

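The scene view shows the machine around (385,230) with the panel at (378,232), rocker (367,243), start (369,224), stop (370,205), handle (317,207) and can (280,241). In the side view the panel is at (362,212) and the handle at (297,200). I'll crop both closer.

```bash
python3 - <<'E'
import cv2
a=cv2.imread("pics/scene0.png");cv2.imwrite("pics/sc1.png",cv2.resize(a[165:285,300:460],None,fx=5,fy=5,interpolation=cv2.INTER_CUBIC))
a=cv2.imread("pics/side0.png");cv2.imwrite("pics/si1.png",cv2.resize(a[160:265,270:410],None,fx=5.7,fy=5.7,interpolation=cv2.INTER_CUBIC))
E
```

```text
(no output)
```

View pics/sc1.png

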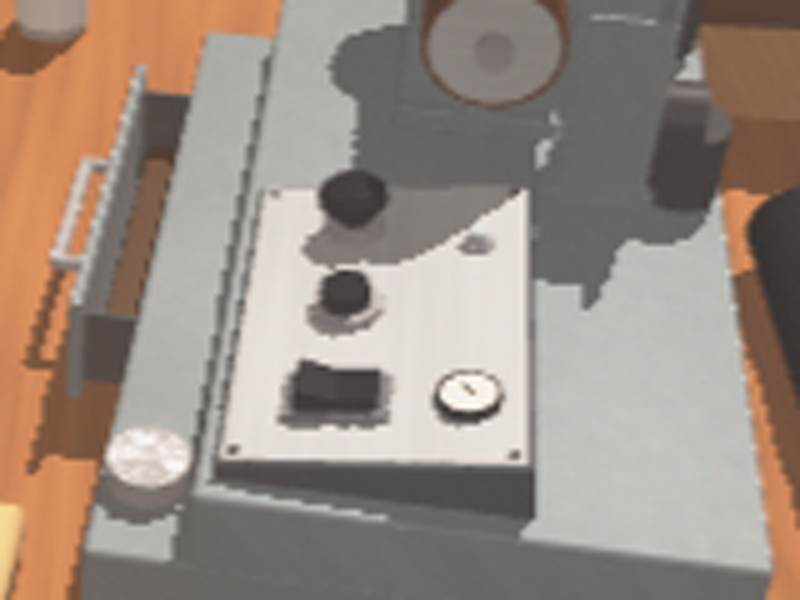

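View pics/si1.png

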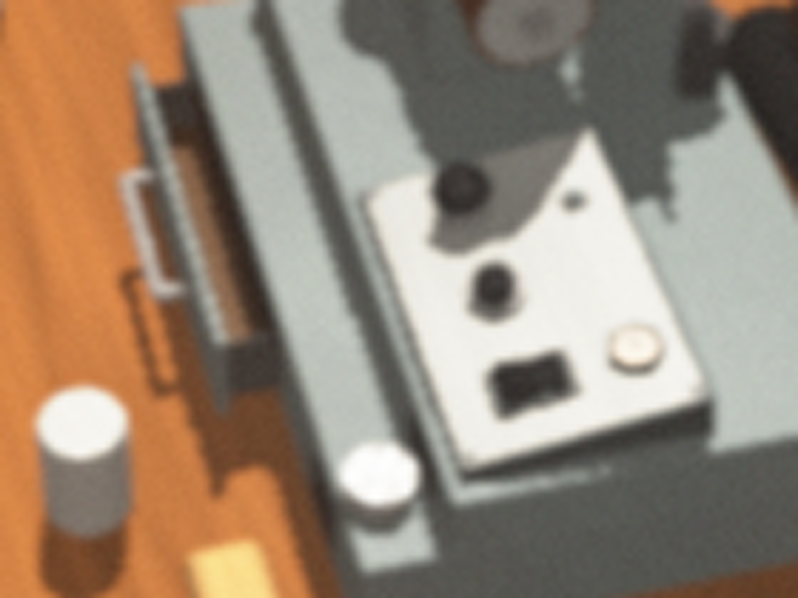

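Scene crop (5x from 300,165): panel corners (264,188), (528,190), (533,463), (220,460), start top (346,288), stop top (352,186), and handle ends (92,162), (57,262). Side crop (5.7x from 270,160): corners (367,202), (592,133), (710,395), (470,468), start (494,281), stop (463,183), and handle ends (126,176), (160,296).

```bash
cat > fit.py <<'E'
from cell import env
import numpy as np
from scipy.optimize import least_squares
from scipy.spatial.transform import Rotation as Rn
cs=[env.read_camera("scene"),env.read_camera("side")]
f=lambda a,s,o:np.array(a,float)/s+o
keys="NL FL FR NR start stop h1 h2 tin can jar".split()
sc=f([(264,188),(528,190),(533,463),(220,460),(346,288),(352,186),(92,162),(57,262),(147,455)],5,[300,165])
si=f([(367,202),(592,133),(710,395),(470,468),(494,281),(463,183),(126,176),(160,296),(380,472)],5.7,[270,160])
sc=np.vstack([sc,[280,233],[310.5,153]]);si=np.vstack([si,f([[83,425]],5.7,[270,160]),[263,149.5]])
def proj(c,X):
    p=np.asarray(X)@np.array(c["R"]).T+c["t"]
    return np.c_[c["fx"]*p[:,0]/p[:,2]+c["cx"],c["fy"]*p[:,1]/p[:,2]+c["cy"]]
T={}
for i,k in enumerate(keys):
    r=least_squares(lambda X:np.r_[proj(cs[0],[X])[0]-sc[i],proj(cs[1],[X])[0]-si[i]],[.6,0,.15])
    T[k]=r.x;print(k,np.round(r.x,4),np.round(r.fun,1))
def frame(yaw): return Rn.from_euler('ZY',[yaw,-.15])   # x up the slope
loc=np.array([(-.08,.12,0),(.08,.12,0),(.08,-.12,0),(-.08,-.12,0)])
def res(p):
    R=frame(p[3]);X=R.apply(np.vstack([loc,[p[4],p[5],.017],[p[4],p[5]+.072,.033]]))+p[:3]
    return np.r_[proj(cs[0],X)-sc[:6],proj(cs[1],X)-si[:6]].ravel()
r=least_squares(res,[.65,-.1,.2,0,-.03,0])
print("panel",np.round(r.x,4),"rms",np.sqrt(np.mean(r.fun**2)))
R=frame(r.x[3]);P=lambda v:R.apply(v)+r.x[:3]
print("start",P([r.x[4],r.x[5],.017]),"rocker",P([r.x[4]-.016,r.x[5]-.075,.0165]),"stop",P([r.x[4],r.x[5]+.072,.033]))
print("n",R.apply([0,0,1]))
E
python3 fit.py
```

```text
NL [ 0.6034 -0.0453  0.1698] [-0.2  0.2  0.2 -0.3]
FL [ 0.7552 -0.0533  0.1853] [ 0.1 -0.1 -0.1  0.2]
FR [ 0.7335 -0.2758  0.1835] [-0.  0.  0. -0.]
NR [ 0.5829 -0.2666  0.1651] [ 0.2 -0.3 -0.2  0.4]
start [ 0.6477 -0.1469  0.1816] [ 0.1 -0.1 -0.1  0.1]
stop [ 0.6518 -0.0822  0.2032] [ 0.2 -0.2 -0.2  0.3]
h1 [0.4918 0.1382 0.0503] [ 0.1 -0.1 -0.1  0.1]
h2 [0.4776 0.016  0.0576] [ 0.1 -0.2 -0.1  0.2]
tin [ 0.5455 -0.2182  0.1183] [ 0.2 -0.3 -0.2  0.4]
can [ 0.3918 -0.0888  0.0762] [ 0.3 -0.4 -0.2  0.5]
jar [0.4414 0.3851 0.0848] [-0.2  0.2  0.2 -0.3]
panel [ 0.6714 -0.1476  0.165  -0.1001 -0.0205  0.0009] rms 1.091332111358497
start [ 0.64874334 -0.1443391   0.17874187] rocker [ 0.62558132 -0.21739008  0.17585648] stop [ 0.65355971 -0.07246059  0.19456221]
n [-0.14869002  0.0149343   0.98877108]
```

Request:
send_rows:
  xyz:
    - [0,0,0]
    - [-0.0196,-0.0288,0]
    - [-0.0196,-0.0288,0]
    - [-0.0196,-0.0288,0]
    - [-0.0196,-0.0288,0]
    - [-0.0196,-0.0288,0]
    - [-0.0196,-0.0288,0]
    - [-0.0196,-0.0288,0]
    - [-0.0196,-0.0288,0]
    - [-0.0196,-0.0288,0]
    - [-0.0196,-0.0288,0]
    - [-0.0196,-0.0288,0]
    - [-0.0196,-0.0288,0]
    - [-0.0196,-0.0288,0]
    - [-0.0196,-0.0288,0]
    - [-0.0196,-0.0288,0]
    - [-0.0196,-0.0288,0]
    - [-0.0196,-0.0288,0]
    - [-0.0196,-0.0288,0]
    - [0,0,0]
  rotation:
    - [0,0,-0.117]
    - [0,0,0]
    - [0,0,0]
    - [0,0,0]
    - [0,0,0]
    - [0,0,0]
    - [0,0,0]
    - [0,0,0]
    - [0,0,0]
    - [0,0,0]
    - [0,0,0]
    - [0,0,0]
    - [0,0,0]
    - [0,0,0]
    - [0,0,0]
    - [0,0,0]
    - [0,0,0]
    - [0,0,0]
    - [0,0,0]
    - [0,0,0]
  jaw: [0,0,0,0,0,0,0,0,0,0,0,0,0,0,0,0,0,0,0,0]

```text
time_s: 2.2
tool_pos: [0.4411, 0.077, 0.405]
tool_rot: [-179.9, 0.1, 173.5]
force: [0.4, -0.2, -0.2]
grip_width: -0.0
grasp_force: 0.0
```

```bash
python3 - <<'E'
from cell import env
import cv2,numpy as np
c=env.read_camera("wrist");cv2.imwrite("pics/w1.png",c["image"])
R=np.array(c["R"]);print(c["fx"],c["cx"],c["cy"],np.round(R,4).tolist(),c["t"],"cam pos",-R.T@np.array(c["t"]))
E
```

```text
306.43347554251875 323.88172398016536 203.59796965665046 [[0.1115, 0.9938, -0.0002], [0.946, -0.1061, 0.3064], [0.3045, -0.0343, -0.9519]] [-0.12502594 -0.4475852   0.25922193] cam pos [0.35841305 0.08567694 0.38387439]
```

View pics/w1.png

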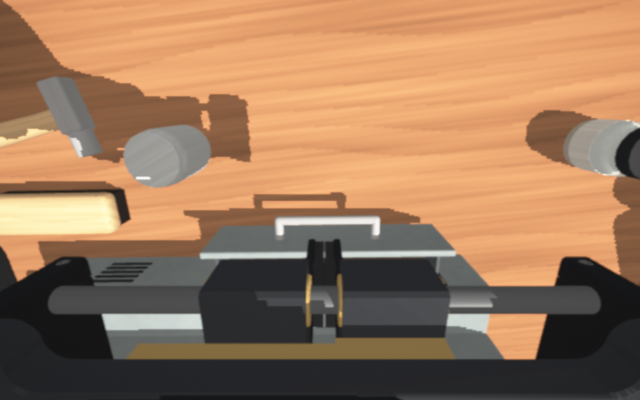

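Wrist view: handle from (277,219) to (379,219), which puts its middle at about (0.480, 0.077). The fingers are in line with it and the can stays clear on the right. I'll descend in front of it.

Request:
send_rows:
  xyz:
    - [0,0,0.03]
    - [0,0,0.03]
    - [0,0,0.03]
    - [0,0,0.03]
    - [0,0,0.03]
    - [0,0,0.027]
    - [0,0,0]
    - [-0.01,0,0]
    - [-0.01,0,0]
    - [-0.01,0,0]
    - [-0.01,0,0]
    - [-0.005,0,0]
    - [0,0,0]
  rotation:
    - [0,0,0]
    - [0,0,0]
    - [0,0,0]
    - [0,0,0]
    - [0,0,0]
    - [0,0,0]
    - [0,0,0]
    - [0,0,0]
    - [0,0,0]
    - [0,0,0]
    - [0,0,0]
    - [0,0,0]
    - [0,0,0]
  jaw: [0,0,0,0,0,0,0,0,0,0,0,0,0]

```text
time_s: 3.55
tool_pos: [0.4856, 0.0768, 0.2281]
tool_rot: [-180.0, 0.1, 174.0]
force: [0.2, -0.3, -0.4]
grip_width: 0.0005
grasp_force: 0.0
```

Request:
send_rows:
  xyz:
    - [-0.006,0,0]
    - [-0.006,0,0]
    - [-0.005,0,0]
  rotation:
    - [0,0,0]
    - [0,0,0]
    - [0,0,0]
  jaw: [0,0,0]

```text
time_s: 3.85
tool_pos: [0.5015, 0.0749, 0.2276]
tool_rot: [-180.0, -0.0, 174.0]
force: [-3.9, 1.0, 2.4]
grip_width: 0.0002
grasp_force: 1.8
```

Request:
send_rows:
  xyz:
    - [-0.005,0,0]
    - [-0.004,0,0]
    - [-0.004,0,0]
  rotation:
    - [0,0,0]
    - [0,0,0]
    - [0,0,0]
  jaw: [0,0,0]

```text
time_s: 4.15
tool_pos: [0.5075, 0.0745, 0.2269]
tool_rot: [-179.9, -1.6, 174.0]
force: [-41.2, 0.3, 41.4]
grip_width: 0.0004
grasp_force: 21.3
```

Request:
send_rows:
  xyz:
    - [-0.004,0,0]
    - [-0.003,0,0]
  rotation:
    - [0,0,0]
    - [0,0,0]
  jaw: [0,0]

```text
time_s: 4.35
tool_pos: [0.5104, 0.0744, 0.2264]
tool_rot: [-179.9, -2.4, 174.1]
force: [-56.4, 3.0, 53.2]
grip_width: 0.0005
grasp_force: 29.4
```

Request:
send_rows:
  xyz:
    - [0.01,0,0]
    - [0.02,0,0]
    - [0.02,0,0]
    - [0,0,0]
  rotation:
    - [0,0,0]
    - [0,0,0]
    - [0,0,0]
    - [0,0,0]
  jaw: [0,0,0,0]

```text
time_s: 4.75
tool_pos: [0.4704, 0.0784, 0.2276]
tool_rot: [179.9, -0.0, 174.0]
force: [0.3, 0.1, 0.4]
grip_width: 0.0009
grasp_force: 0.0
```

```bash
python3 - <<'E'
from cell import env
import cv2,numpy as np
b=cv2.imread("pics/scene0.png")
a=env.read_camera("scene")["image"]
f=lambda i:cv2.resize(i[165:285,290:400],None,fx=3.6,fy=4.5,interpolation=cv2.INTER_CUBIC)
w=env.read_camera("wrist")["image"]
cv2.imwrite("pics/d1.png",np.hstack([f(a),cv2.resize(w,None,fx=.6,fy=1.35)]))
print(env.get_obs()["force"],env.get_obs()["tool_pos"])
E
```

```text
[ 0.4517528  -0.42355101 -0.43658845] [0.47247429 0.07828914 0.22825036]
```

View pics/d1.png

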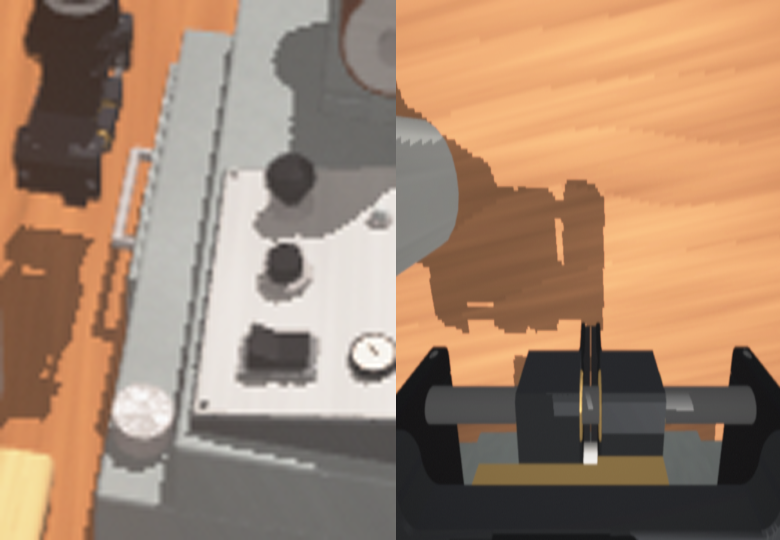

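Drawer front is now flush with the plinth: the handle's scene-pixel ends are (327,199) and (323,218), about 10 px (35 mm) inward, and it took a solid 41 N. Now over the panel for a wrist view.

Request:
send_rows:
  xyz:
    - [0,0,-0.03]
    - [0,0,-0.03]
    - [0,0,-0.03]
    - [0,0,-0.03]
    - [0,0,-0.03]
    - [0,0,-0.03]
    - [0,0,-0.012]
    - [-0.022,-0.025,0]
    - [-0.022,-0.025,0]
    - [-0.022,-0.025,0]
    - [-0.022,-0.025,0]
    - [-0.022,-0.025,0]
    - [-0.022,-0.025,0]
    - [-0.022,-0.025,0]
    - [-0.022,-0.025,0]
    - [0,0,0]
    - [0,0,0]
  rotation:
    - [0,0,0]
    - [0,0,0]
    - [0,0,0]
    - [0,0,0]
    - [0,0,0]
    - [0,0,0]
    - [0,0,0]
    - [0,0,0]
    - [0,0,0]
    - [0,0,0]
    - [0,0,0]
    - [0,0,0]
    - [0,0,0]
    - [0,0,0]
    - [0,0,0]
    - [0,0,0]
    - [0,0,0]
  jaw: [0,0,0,0,0,0,0,0,0,0,0,0,0,0,0,0,0]

```text
time_s: 6.55
tool_pos: [0.626, -0.1399, 0.4184]
tool_rot: [-179.9, -0.1, 173.9]
force: [-0.4, -0.3, -0.4]
grip_width: 0.0002
grasp_force: 0.0
```

```bash
python3 - <<'E'
from cell import env
import cv2,numpy as np,pickle
c=env.read_camera("wrist");cv2.imwrite("pics/w2.png",c["image"]);pickle.dump(c,open("w2.pkl","wb"))
E
```

```text
(no output)
```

View pics/w2.png

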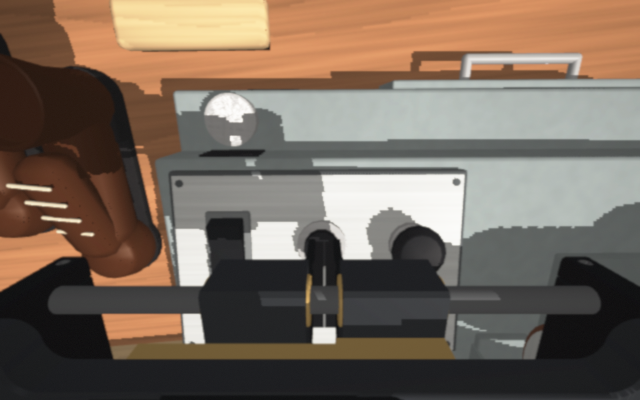

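Wrist view: panel near corners at (170,172) and (467,170), rocker raised end edge at about (227,219) in a frame with x 206–250 and near edge row 211. Start collar is at (321,240) and stop head at (419,246). Plinth near-right corner is (174,92), handle ends (463,55) and (581,55).

```bash
cat >> fit.py <<'E'
print("---- with wrist")
import pickle
w=pickle.load(open("w2.pkl","rb"))
def at(px,z):
    R=np.array(w["R"]);d=R.T@[(px[0]-w["cx"])/w["fx"],(px[1]-w["cy"])/w["fy"],1];o=-R.T@np.array(w["t"]);return o+d*(z-o[2])/d[2]
def res3(p):
    R=frame(p[3]);q=lambda l:R.apply(np.atleast_2d(l))+p[:3]
    a=proj(w,q([loc[3],loc[0],[p[4],p[5],.006],[p[4]-.028,p[5]-.075,.005]]))-[(170,172),(467,170),(321,240),(228,211)]
    a[2,1]=0
    b=proj(w,q([[p[4],p[5]+.072,.033]]))-[(419,244)]
    return np.r_[a.ravel(),b.ravel(),.5*res(p)]
r=least_squares(res3,r.x);print(np.round(r.x,4),np.round(r.fun[:10],1))
R=frame(r.x[3]);P=lambda v:R.apply(v)+r.x[:3]
for n,v in dict(start=[r.x[4],r.x[5],.017],rocker=[r.x[4]-.016,r.x[5]-.075,.0165],stop=[r.x[4],r.x[5]+.072,.033]).items(): print(n,np.round(P(v),4))
print("start/rocker lateral from wrist:",at((321,240),.167),at((227,219),.178))
c=at((174,92),.1);h=at((522,55),.058);ex=np.array([np.cos(r.x[3]),np.sin(r.x[3])]);ey=np.array([-ex[1],ex[0]])
print("plinth NR",c,"handle",h,"handle rel x",(h-c)[:2]@ex,"y from right",(h-c)[:2]@ey)
print("plate face rel x",(at((450,81),.093)-c)[:2]@ex,"panel centre rel",(r.x[:2]-c[:2])@ex,(r.x[:2]-c[:2])@ey-.22)
E
python3 fit.py | sed -n '/----/,$p'
```

```text
---- with wrist
[ 0.6714 -0.1486  0.1647 -0.085  -0.0243  0.0013] [ 0.6  1.9 -0.5 -2.1  0.1  0.  -0.1 -3.6  0.1  3.7]
start [ 0.645  -0.145   0.1779]
rocker [ 0.623  -0.2184  0.175 ]
stop [ 0.6488 -0.0731  0.1937]
start/rocker lateral from wrist: [ 0.6471737  -0.14531542  0.167     ] [ 0.61725092 -0.21422589  0.178     ]
plinth NR [ 0.51667074 -0.26682454  0.1       ] handle [0.51561916 0.07151789 0.058     ] handle rel x -0.029763925057436517 y from right 0.33703236402916453
plate face rel x -0.004595208474377048 panel centre rel 0.14417569125980195 -0.08908777555225861
```

Request:
send_rows:
  xyz:
    - [0,0,0]
    - [0,0,0]
    - [0.0078,-0.0193,0]
    - [0.0078,-0.0193,0]
    - [0.0078,-0.0193,0]
    - [0.0079,-0.0191,0]
    - [0,0,0.02]
    - [0,0,0.019]
    - [0,0,0]
    - [0,0,0]
  rotation:
    - [0,-0.075,0]
    - [0,-0.075,0]
    - [0,0,0]
    - [0,0,0]
    - [0,0,0]
    - [0,0,0]
    - [0,0,0]
    - [0,0,0]
    - [0,0,0]
    - [0,0,0]
  jaw: [0,0,0,0,0,0,0,0,0,0]

```text
time_s: 7.7
tool_pos: [0.5927, -0.2119, 0.3769]
tool_rot: [180.0, 8.6, 174.1]
force: [0.2, 0.4, -0.1]
grip_width: 0.0003
grasp_force: 0.0
```

```bash
python3 - <<'E'
from cell import env
import cv2,numpy as np
from scipy.spatial.transform import Rotation as Rn
o=env.get_obs();R=Rn.from_euler('xyz',o["tool_rot"],degrees=True)
print("tip",np.array(o["tool_pos"])+R.apply([0,0,.182]),o["tool_pos"],o["tool_rot"],R.as_matrix()[:,2])
w=env.read_camera("wrist")["image"];s=env.read_camera("side")["image"]
cv2.imwrite("pics/w3.png",np.hstack([cv2.resize(w[100:300,150:450],None,fx=1.5,fy=2),cv2.resize(s[150:260,300:400],None,fx=3.5,fy=400/110)]))
E
```

```text
tip [ 0.61973454 -0.2145943   0.19690401] [ 0.59265538 -0.211907    0.37685816] [179.96368995   8.59888695 174.08974104] [ 0.14878659 -0.01476541 -0.98875909]
```

View pics/w3.png

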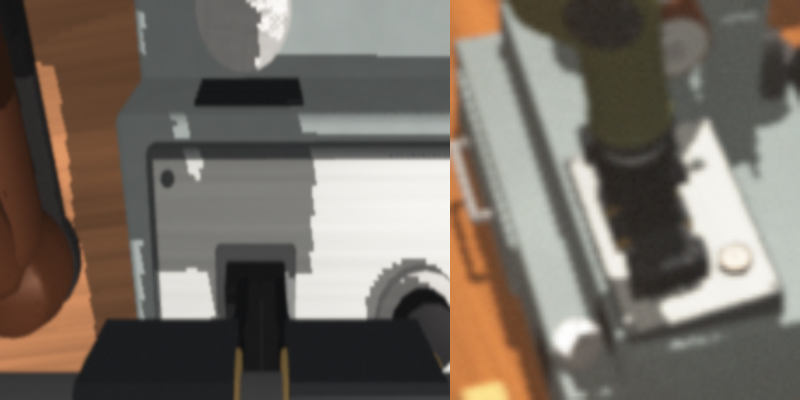

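The tip hovers over the rocker: frame columns 215–297 and black raised half 227–287 in the crop, finger about 2 mm left of its middle. Pressing down along the normal.

Request:
send_rows:
  xyz:
    - [0,-0.002,0.008]
    - [0,0,0.007]
    - [0,0,0.003]
    - [0,0,0.003]
    - [0,0,0.002]
    - [0,0,0]
  rotation:
    - [0,0,0]
    - [0,0,0]
    - [0,0,0]
    - [0,0,0]
    - [0,0,0]
    - [0,0,0]
  jaw: [0,0,0,0,0,0]

```text
time_s: 8.4
tool_pos: [0.5943, -0.2163, 0.3582]
tool_rot: [179.8, 8.5, 173.9]
force: [-18.6, 5.8, 29.6]
grip_width: 0.0006
grasp_force: 15.9
```

Request:
send_rows:
  xyz:
    - [0,0,0.002]
    - [0,0,0.001]
    - [0,0,0]
  rotation:
    - [0,0,0]
    - [0,0,0]
    - [0,0,0]
  jaw: [0,0,0]

```text
time_s: 8.7
tool_pos: [0.5943, -0.2167, 0.358]
tool_rot: [179.7, 8.5, 173.9]
force: [-26.9, 8.9, 42.8]
grip_width: 0.0001
grasp_force: 23.7
```

Request:
send_rows:
  xyz:
    - [0,0,-0.012]
    - [0,0,-0.02]
    - [0.03,0,-0.02]
    - [0.03,0,0]
    - [0,0,0]
  rotation:
    - [0,0,0]
    - [0,0,0]
    - [0,0,0]
    - [0,0,0]
    - [0,0,0]
  jaw: [0,0,0,0,0]

```text
time_s: 9.2
tool_pos: [0.5264, -0.2093, 0.3927]
tool_rot: [179.8, 8.5, 173.9]
force: [-0.4, -0.9, -0.6]
grip_width: 0.0005
grasp_force: 0.0
```

```bash
python3 - <<'E'
from cell import env
import cv2,numpy as np,pickle
c=env.read_camera("scene");s=c["image"];w=env.read_camera("wrist");pickle.dump(w,open("w4.pkl","wb"))
cv2.imwrite("pics/w4.png",np.hstack([cv2.resize(s[210:270,340:400],(400,400),interpolation=cv2.INTER_CUBIC),cv2.resize(w["image"][160:310,200:350],(400,400),interpolation=cv2.INTER_CUBIC)]))
print(env.get_obs()["tool_pos"])
E
```

```text
[ 0.5294227  -0.20816749  0.3932701 ]
```

View pics/w4.png

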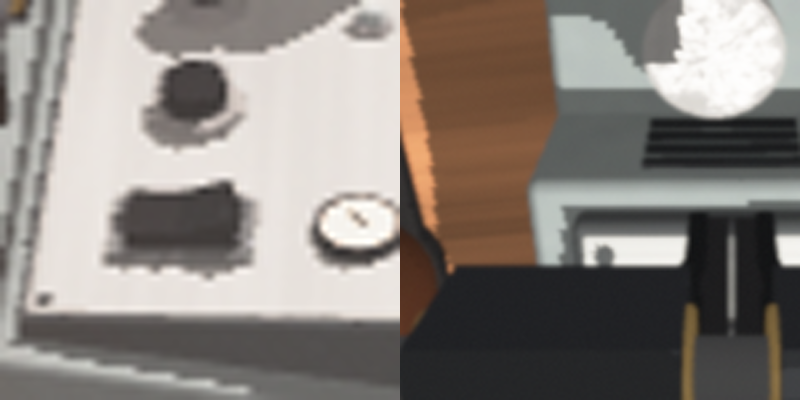

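The scene crop shows the rocker now stands up at its far end (230,185) with the near end low, so it is flipped. On to the start button.

Request:
send_rows:
  xyz:
    - [-0.0192,0.0188,0]
    - [-0.0192,0.0188,0]
    - [-0.0192,0.0188,0]
    - [-0.019,0.0187,0]
    - [0,0,0.015]
    - [0,0,0.015]
    - [0,0,0.008]
    - [0,0,0]
  rotation:
    - [0,0,0]
    - [0,0,0]
    - [0,0,0]
    - [0,0,0]
    - [0,0,0]
    - [0,0,0]
    - [0,0,0]
    - [0,0,0]
  jaw: [0,0,0,0,0,0,0,0]

```text
time_s: 10.1
tool_pos: [0.6176, -0.1428, 0.3653]
tool_rot: [180.0, 8.4, 173.9]
force: [-2.2, 0.1, 2.5]
grip_width: 0.0002
grasp_force: 1.1
```

Request:
send_rows:
  xyz:
    - [0,0,0.003]
    - [0,0,0.002]
    - [0,0,0]
  rotation:
    - [0,0,0]
    - [0,0,0]
    - [0,0,0]
  jaw: [0,0,0]

```text
time_s: 10.4
tool_pos: [0.6185, -0.1432, 0.3626]
tool_rot: [-180.0, 8.6, 173.9]
force: [-3.5, -0.4, 3.9]
grip_width: 0.0002
grasp_force: 1.9
```

Request:
send_rows:
  xyz:
    - [0,0,0.002]
    - [0,0,0.002]
    - [0,0,0]
  rotation:
    - [0,0,0]
    - [0,0,0]
    - [0,0,0]
  jaw: [0,0,0]

```text
time_s: 10.7
tool_pos: [0.619, -0.1434, 0.3612]
tool_rot: [179.9, 8.6, 173.9]
force: [-12.2, 2.5, 17.4]
grip_width: 0.0008
grasp_force: 9.6
```

Bottomed at 17 N (full spring force is 5 N). I'll hold briefly, then lift clear and check the state.

Request:
send_rows:
  xyz:
    - [0,0,0.001]
    - [0,0,0]
    - [0,0,0]
    - [0,0,-0.01]
    - [0,0,-0.03]
    - [0,0,-0.04]
    - [0.04,0,-0.02]
    - [0.04,0,0]
    - [0.04,0,0]
    - [0.04,0,0]
    - [0,0,0]
    - [0,0,0]
  rotation:
    - [0,0,0]
    - [0,0,0]
    - [0,0,0]
    - [0,0,0]
    - [0,0,0]
    - [0,0,0]
    - [0,0,0]
    - [0,0,0]
    - [0,0,0]
    - [0,0,0]
    - [0,0,0]
    - [0,0,0]
  jaw: [0,0,0,0,0,0,0,0,0,0,0,0]

```text
time_s: 11.9
tool_pos: [0.4474, -0.1242, 0.4328]
tool_rot: [179.8, 8.8, 174.0]
force: [-0.1, -0.8, 0.6]
grip_width: 0.0005
grasp_force: 0.0
```

```bash
python3 - <<'E'
from cell import env
import cv2
s=env.read_camera("scene")["image"]
cv2.imwrite("pics/end.png",cv2.resize(s[165:285,300:460],None,fx=5,fy=5,interpolation=cv2.INTER_CUBIC))
o=env.get_obs();print(o["time_s"],o["tool_pos"],o["force"])
E
```

```text
11.95 [ 0.44818653 -0.12414195  0.43293465] [0.79122621 0.31060049 0.23967659]
```

View pics/end.png

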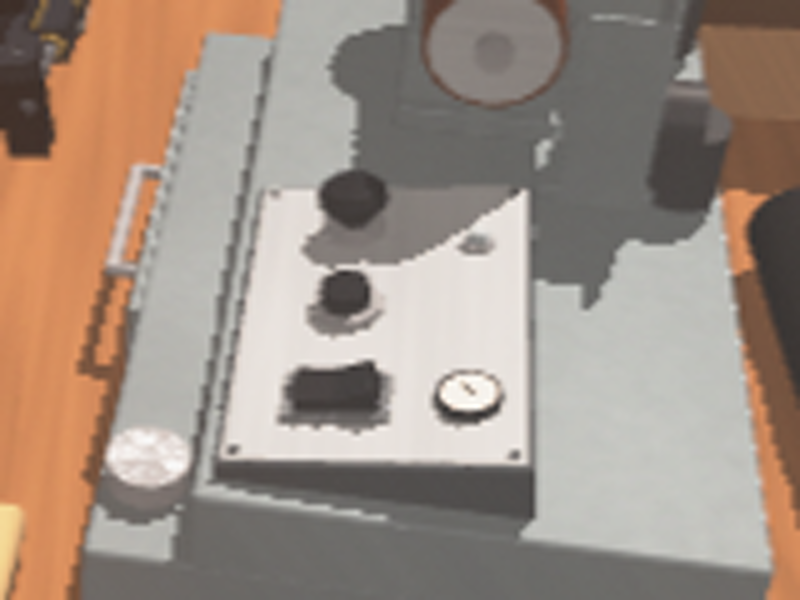

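The final picture shows the drawer flush along the plinth edge, the rocker's far end up (370,365), and the start button back out (346,290). Stop and tin are unmoved and the arm is clear.

```bash
python3 -c "
from cell import env
print(env.sign_off())"
```

```text
the job is handed in; nothing more can be done
None
```

I pushed the drawer home, flipped the rocker on, pressed start and let it spring back, then handed the job in at about 12 s with the arm clear; the sign-off returned no verdict, so the result rests on the contact forces and the final picture.

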